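Sift the small binding discs out of a mixed sieve

TASK

Pick the hand sieve up by its handle and carry it level over the grey tray. Holding it level and clear above the tray, shake it side to side until all four small orange discs have dropped through the slots into the tray, while the two boxes stay in the sieve; do not touch the discs with the gripper. Then set the sieve, boxes and all, down on the middle of its cork mat without dropping it, and let go; leave the other things on the desk where they are.

Things in the scene. Friction and masses are not known exactly. Their poses are not given: they have to be found in the camera images.
- sieve: Open-topped aluminium hand sieve, 146 mm (its x) by 152 mm (its y), walls 42 mm high, about 0.35 kg (0.5 kg loaded), loose, on the mat. Origin at the centre of its underside (the feet), z up. The discs slide on its floor when it is accelerated along its y by more than about 1.2 to 1.7 m/s2; brisk 60 mm strokes of about 0.2 s each clear it; in a gentle carry they stay put.
- sieve_floor (a point): Centre of the top of the sieve's slotted floor, 9 mm above its underside. Two flat bars 20 mm wide run along x, centred at y = -25 and +25 mm; three open slots 30 mm wide (y) and 140 mm long (x) lie between and beside them, with an 8 mm ledge along each y wall. So a disc falls through once it slides along the sieve's y: shake along y. Axes as the sieve's.
- sieve_grip (a point): Centre of the sieve's handle, 95 mm above the underside, over its middle. The handle is an arch over the sieve along its x; the black grip block is 62 mm long (x), 18 mm wide (y), 22 mm high, with flat sides: grasp it from above across its 18 mm width, the fingers closing along the sieve's y. Axes as the sieve's.
- mat: Flat cork mat, fixed, 235 mm (x) by 235 mm (y), 4 mm thick; the sieve starts on it and goes back on it. Origin at the centre of its underside.
- tray: Grey open plastic tray, fixed, 200 mm (its x) by 300 mm (its y), 40 mm high (rim bead to 44 mm), walls and floor 4 mm thick. Origin at the centre of its underside. The discs must drop into it. It stands beside the mat, to its left or right.
- disc_0: Small round orange plastic binding disc, 24 mm in diameter, 9 mm thick, 12 g, smooth (slides on the sieve floor at friction about 0.14); lies flat. Origin at its centre. Starts lying on one of the two middle bars of the sieve floor.
- disc_1: Small round orange plastic binding disc, 24 mm in diameter, 9 mm thick, 12 g, smooth (slides on the sieve floor at friction about 0.14); lies flat. Origin at its centre. Starts lying on one of the two middle bars of the sieve floor.
- disc_2: Small round orange plastic binding disc, 24 mm in diameter, 9 mm thick, 12 g, smooth (slides on the sieve floor at friction about 0.14); lies flat. Origin at its centre. Starts lying on one of the two middle bars of the sieve floor.
- disc_3: Small round orange plastic binding disc, 24 mm in diameter, 9 mm thick, 12 g, smooth (slides on the sieve floor at friction about 0.14); lies flat. Origin at its centre. Starts lying on one of the two middle bars of the sieve floor.
- box_clips_mid (a point): Centre of a small pale cardboard box, 53 x 75 x 21 mm, 50 g, lying flat in the sieve; too big for the slots. It must stay in the sieve.
- box_staples_mid (a point): Centre of a small pale cardboard box, 41 x 74 x 27 mm, 70 g, lying flat in the sieve; too big for the slots. It must stay in the sieve.
- tape_roll: Roll of beige tape, 104 mm across, 25 mm high, lying flat behind the work; origin at the centre of its underside. Bystander: leave it where it is.
- glue_stick: White and dark grey glue stick, 28 x 95 x 28 mm, lying on its side behind the work; origin at the centre of its underside. Bystander: leave it where it is.
- stamp: Brown wooden rubber stamp, 28 x 58 mm foot, 73 mm high, standing behind the work; origin at the centre of its underside. Bystander: leave it where it is.
Not all that is in view belongs to the job. What is shaped like the part that bears box_staples_mid but green is not meant.

How it is judged:
By the outcome, as a careful person would: the job done as asked, in the order asked, and still so for the second after the job is handed in, with the robot touching nothing.
It also fails if it takes over 61 s, if anything falls off the work surface, if the arm or the gripper's body presses on something with over 40 N, if the wrist force passes 120 N, or if a joint passes its speed limit or range.

ROBOT

A 6-joint arm with a two-finger parallel gripper is mounted at the origin on a cart in front of the work surface, level with it; the furniture and walls round the work are solid. World frame = base frame: x ahead of the robot, y to its left, z up, the work surface at z = 0. Lengths are in m, angles in rad, forces in N, time in s.
With the tool pointing down it reaches from about 0.325 to 0.875 m from the base axis. Payload 4.4 kg.
Tool frame: the origin (TCP) lies on the centre line of the jaws, within the pads' length; the fingertips stand 8 mm ahead of it and the grasp point (between the pads) lies 11 mm behind it; z points along the fingers, y is the direction in which the jaws open and shut (so a half turn about z gives the same grasp; the last joint's range is limited). The gripper opens to 85 mm and grips with 20 to 120 N. Pads are 22 mm wide; open, the fingers measure 114 mm over their backs; the gripper's body (76 mm by 85 mm) begins 54 mm behind the grasp point. The pads swing forward as they close: fully open they stand 13 mm farther back than shut.
Start: joints at [0.95, 0.207, 1.542, -0, 1.393, -0.15], TCP at [0.261, 0.512, 0.239] pointing down, gripper open.
Joint ranges: [-2.73, 2.73], [-0.86, 2.22], [0.23, 2.46], [-1.11, 4.25], [0.08, 2.63], [-2.82, 2.82]. Speed limits (rad/s): [2.79, 2.79, 3.14, 3.14, 3.14, 3.14].

INTERFACE

Orientations are given as a unit quaternion [x, y, z, w].
In Python, from bench import bot gives the robot as it stands.
- The arm moves only by the tool arm_command, never from a script. Its argument "moves" is a list of rows, each a list of 3 entries, a list of its own where there are three numbers: the shift along the tool's x, y, z in mm, then the turn, a rotation vector about the tool's x, y, z in rad, then the opening, from -1 (shut) to 1 (fully open). A call has 1 to 20 rows; each row is the pose to reach, as a shift and turn from the pose measured when the call began, along the tool's axes at that moment; what a row does not reach only later rows make up. A row lasts 1/12 s, in which the tool goes at most 41.7 mm and 7.16 degrees, less where a joint would pass 70% of its speed; a pose out of reach is approached as far as the arm can. A call with a gripper value outside its range is refused whole. The fingers move at their own pace and stop on an object; "grip_force" is the grip in N (left out, the last holds). Time passes only in rows, so rows that repeat a pose let the fingers close. It gives the time, the measured TCP pose, the force and the opening at its end, in the units of the state.
- bot.observe(): the state, without advancing time (a new reading comes with each control period).
- bot.read_camera(name): name is "scene" or "side" or "wrist"; returns the picture (480x640x3 uint8, blue, green, red); there is no depth.
- bot.calibration(name): a dict with "fx", "fy", "cx", "cy" (pixels), "R" (3x3) and "t" (3): a world point X has camera coordinates R X + t; the wrist camera has in their place "T_tool_cam" (4x4, takes a point from camera to tool coordinates, whose origin is the TCP and whose axes are the flange's). Camera axes: x right, y down, z forward; pixel columns grow to the right and rows downward; lengths in m; the calibration is good to about 2 mm. A picture is of the moment at which its call begins: read the wrist's pose just before it. calibration takes no time and is no camera call.
- bot.finish_job(): hands the job in, once; it reports no verdict.
The state is a dict: "clock": time; "joint_pos": joint angles; "qvel": joint speeds; "joint_efforts": joint torques, N m; "ee_pos": TCP position; "tool_rot": TCP orientation; "wrist_force": force on the tool from outside, world axes, zero at the start; "moment": the same for the moment, N m; "grip_width": opening from 0.0 (shut) to 1.0 (fully open).
Only numpy, scipy, OpenCV 4.12 (cv2) and the standard library are available. Lean on these libraries where they do the work, as an engineer would, in place of code of your own. Each camera call takes 0.05 s, during which the arm holds its last target.

## Working session

There is one attempt and no reset: what is moved stays moved. The work goes in short steps, Python scripts to look and compute and a tool call to move; the robot and the scene stay as the last step left them, time stands still between calls to the robot, and variables do not carry over. Pictures are saved under pics/ and viewed, and the job is handed in when it is done.

Besides the shell and the picture viewer there is one more tool, called in YAML: its name, and indented under it one key for each argument. arm_command: Moves the arm, as the interface text tells. Its arguments: {"type":"object","properties":{"moves":{"type":"array"},"grip_force":{"type":"number"}},"required":["moves"]}

```bash
ls; mkdir -p pics; python3 - <<'E'
from bench import bot
import cv2
print(bot.observe())
for n in ("scene","side","wrist"):
    im=bot.read_camera(n); cv2.imwrite(f"pics/{n}0.png",im)
    print(n,bot.calibration(n))
E
```

```text
pics
{'clock': 0.0, 'joint_pos': array([ 9.49482623e-01,  2.07429100e-01,  1.54297981e+00, -1.07454791e-05,
        1.39350071e+00, -1.50501724e-01]), 'qvel': array([-0.00137171, -0.00037422,  0.00064786,  0.00022208,  0.00185006,
        0.00015618]), 'joint_efforts': array([ 4.43234276e-04, -3.83039474e+01, -2.91595495e+01, -2.02806723e-04,
        1.04728676e-02, -1.04498375e-05]), 'ee_pos': array([0.26039778, 0.51181579, 0.23810832]), 'tool_rot': array([ 2.33236713e-01,  9.72419299e-01, -1.07527524e-03, -4.31154806e-04]), 'wrist_force': array([ 0.40837731, -0.3801863 ,  0.36647777]), 'moment': array([-0.01770862,  0.02157993, -0.00320482]), 'grip_width': 1.0016964321820327}
scene {'fx': 485.5078647428228, 'fy': 485.5078647428228, 'cx': 321.21586102494393, 'cy': 236.61183280061238, 'R': array([[-0.83619226, -0.5483477 ,  0.00986443],
       [-0.43837417,  0.65746571, -0.61283515],
       [ 0.32956122, -0.51677232, -0.79014921]]), 't': array([0.4540006 , 0.29022049, 0.95688655])}
side {'fx': 534.3864108743741, 'fy': 534.3864108743741, 'cx': 328.710418561254, 'cy': 235.20660114805958, 'R': array([[-0.96704308, -0.2541474 ,  0.01538764],
       [-0.15978615,  0.55872048, -0.81381804],
       [ 0.19823235, -0.78945584, -0.58091601]]), 't': array([0.55420398, 0.17300641, 1.01864322])}
wrist {'fx': 358.6287646096892, 'fy': 358.6287646096892, 'cx': 317.8659393585975, 'cy': 241.21430925161317, 'T_tool_cam': array([[ 1.32157576e-03, -9.64304082e-01, -2.64794053e-01,
         6.81092486e-02],
       [ 9.99998963e-01,  1.42579788e-03, -2.01395492e-04,
        -9.20626141e-04],
       [ 5.71749295e-04, -2.64793513e-01,  9.64304967e-01,
        -1.35431778e-01],
       [ 0.00000000e+00,  0.00000000e+00,  0.00000000e+00,
         1.00000000e+00]])}
```

View pics/scene0.png

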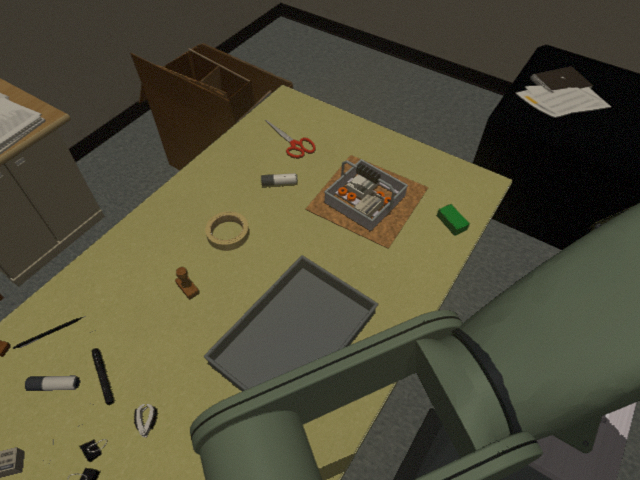

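View pics/side0.png

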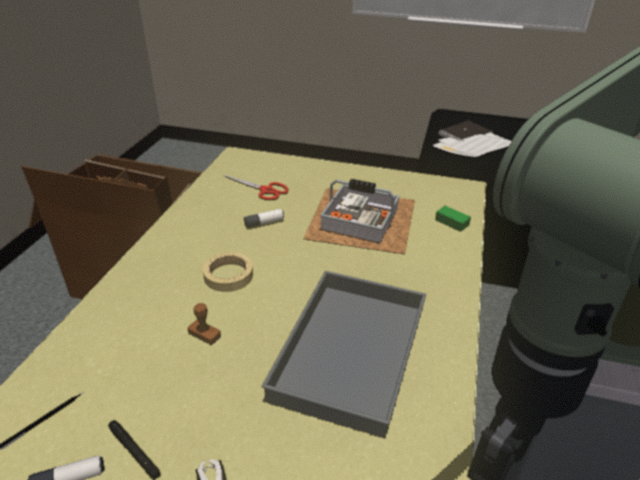

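View pics/wrist0.png

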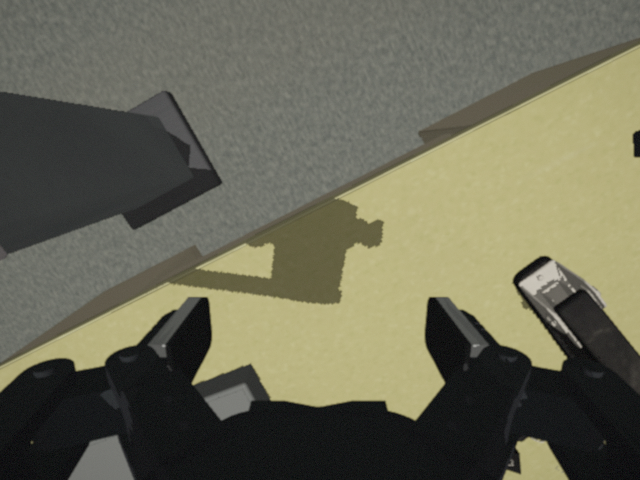

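The scene and side pictures show the sieve on its mat at about scene (367,193) and side (360,210). The tray is at scene (293,325) and side (350,350). The green box at scene (453,218) is the decoy. I'll enlarge the sieve to localize it.

```bash
python3 - <<'E'
import cv2
a=cv2.imread("pics/scene0.png")[140:260,295:445]; b=cv2.imread("pics/side0.png")[165:265,295:425]
cv2.imwrite("pics/c1.png",cv2.resize(a,None,fx=5,fy=5,interpolation=cv2.INTER_CUBIC))
cv2.imwrite("pics/c2.png",cv2.resize(b,None,fx=6,fy=6,interpolation=cv2.INTER_CUBIC))
E
```

```text
(no output)
```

View pics/c1.png

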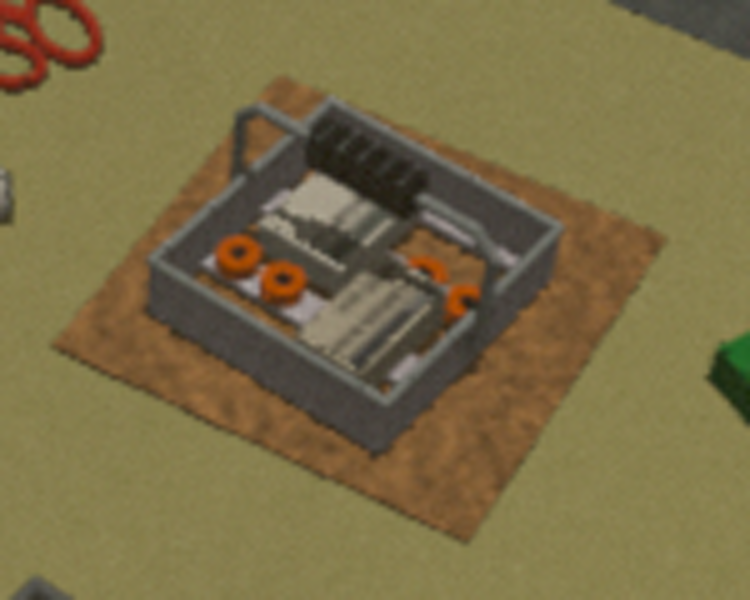

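View pics/c2.png

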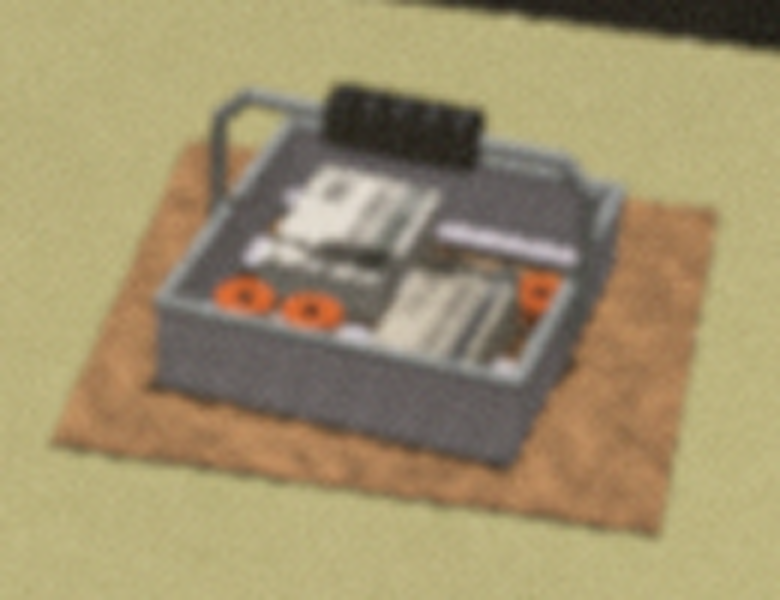

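```bash
cat > h.py <<'E'
import numpy as np, cv2
from scipy.optimize import least_squares
from bench import bot
C={n:bot.calibration(n) for n in("scene","side")}
def proj(n,X):
    c=C[n]; X=np.atleast_2d(X)@np.array(c["R"]).T+c["t"]
    return np.c_[c["fx"]*X[:,0]/X[:,2]+c["cx"],c["fy"]*X[:,1]/X[:,2]+c["cy"]]
def rot(y): return np.array([[np.cos(y),-np.sin(y),0],[np.sin(y),np.cos(y),0],[0,0,1]])
def fit(sx,sy,z,obs,guess):
    # obs: name->list of 4 (or None), ordered (-,+)... local corners order
    L=np.array([[sx/2,sy/2,z],[-sx/2,sy/2,z],[-sx/2,-sy/2,z],[sx/2,-sy/2,z]])
    def res(p):
        r=[]
        W=L@rot(p[2]).T+[p[0],p[1],0]
        for n,o in obs.items():
            P=proj(n,W)
            for a,b in zip(P,o):
                if b is not None: r+=list(a-b)
        return r
    s=least_squares(res,guess); return s.x,np.array(s.fun).reshape(-1,2).round(1)
E
cat > m.py <<'E'
from h import *
a=lambda L:[None if p is None else np.array([295+p[0]/5,140+p[1]/5]) for p in L]
b=lambda L:[None if p is None else np.array([295+p[0]/6,165+p[1]/6]) for p in L]
# order: (+x,+y),(-x,+y),(-x,-y),(+x,-y): image: left=+x ; near=+y
print("mat",*fit(.235,.235,.004,{"scene":a([(52,347),(467,543),(665,237),(285,75)]),"side":b([(55,443),(658,533),(716,208),(188,147)])},[.5,-.3,0]))
p,r=fit(.146,.152,.046,{"scene":a([(150,260),(388,403),(562,228),(330,97)]),"side":b([(158,298),(525,380),(622,187),(293,122)])},[.5,-.3,0])
print("sieve",p,r)
g=p[:2]; 
for q in ([0,0,.099],[.031,0,.110],[-.031,0,.110]):
    W=np.array(q)@rot(p[2]).T+[p[0],p[1],0]
    s=proj("scene",W)[0];d=proj("side",W)[0]
    print("grip c1",(s-[295,140])*5,"c2",(d-[295,165])*6)
t=lambda L:[None if q is None else np.array(q,float) for q in L]
print("tray",*fit(.2,.3,.044,{"scene":t([(207,357),None,(376,304),(303,258)]),"side":t([(267,388),(384,432),(424,292),(327,274)])},[.5,0,0]))
E
python3 m.py
```

```text
mat [ 0.54630708 -0.22340806  0.0325832 ] [[-0.8 -0. ]
 [-0.2  0.4]
 [ 0.3  0.2]
 [-1.7  0. ]
 [-0.7 -0.5]
 [ 1.1 -0.4]
 [ 1.3 -0.2]
 [ 0.2 -1.6]]
sieve [ 0.54918989 -0.21428746 -0.10541269] [[-0.5  0.1]
 [-0.2  0.6]
 [ 0.3 -0.3]
 [-0.1  0.1]
 [ 0.   0.2]
 [-0.1  0.1]
 [ 0.9 -0.6]
 [-0.5 -1.1]]
grip c1 [365.98007441 167.61046098] c2 [406.92553087 123.57341835]
grip c1 [315.94974287 122.12291256] c2 [332.1302444   83.57503453]
grip c1 [421.05053153 180.80270189] c2 [485.80580672 114.13501609]
tray [ 0.47625262  0.20622999 -0.07747796] [[-3.9  1.3]
 [ 0.   2.7]
 [-1.6  0.2]
 [-3.4 -0.6]
 [ 4.2 -6.9]
 [ 2.5  3.7]
 [ 0.1 -1.5]]
```

```bash
cat >> h.py <<'E'
from scipy.spatial.transform import Rotation as Ro
def plan(xyz,yangle=None):
    """shift (mm, tool axes) and rotvec for target TCP pose, tool down, tool y at world angle yangle"""
    s=bot.observe(); R=Ro.from_quat(s["tool_rot"]); d=R.inv().apply(np.array(xyz)-s["ee_pos"])*1000
    y=np.array([np.cos(yangle),np.sin(yangle),0]); z=np.array([0,0,-1.]); x=np.cross(y,z)
    T=Ro.from_matrix(np.c_[x,y,z]); rv=(R.inv()*T).as_rotvec()
    print("clock",s["clock"].__round__(2),"pos",s["ee_pos"].round(4),"shift",d.round(1),"turn",rv.round(4),"grip",s["grip_width"].__round__(3),"F",s["wrist_force"].round(1),"M",s["moment"].round(2)); return d,rv
E
python3 - <<'E'
from h import *
a=cv2.imread("pics/scene0.png")[245:405,195:395]; b=cv2.imread("pics/side0.png")[260:450,255:445]
cv2.imwrite("pics/c3.png",np.hstack([cv2.resize(a,(400,320)),cv2.resize(b,(400,400))[:320]*0+0]) if 0 else cv2.resize(a,None,fx=4,fy=3.75) )
cv2.imwrite("pics/c4.png",cv2.resize(b,None,fx=3,fy=3))
plan([.549,-.214,.200],np.pi/2-.105)
E
```

```text
clock 0.15 pos [0.2605 0.512  0.2384] shift [-586.5 -516.    39.1] turn [-0.0017 -0.0006 -0.3658] grip 1.001 F [-0.3 -0.6 -0.1] M [-0.01 -0.02  0.04]
```

View pics/c4.png

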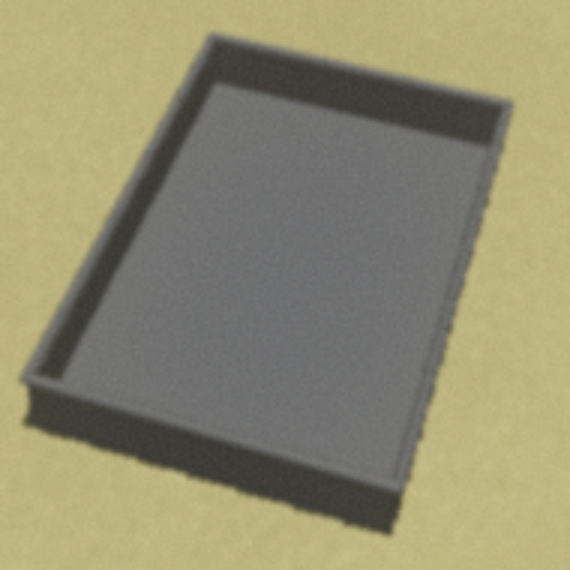

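View pics/c3.png

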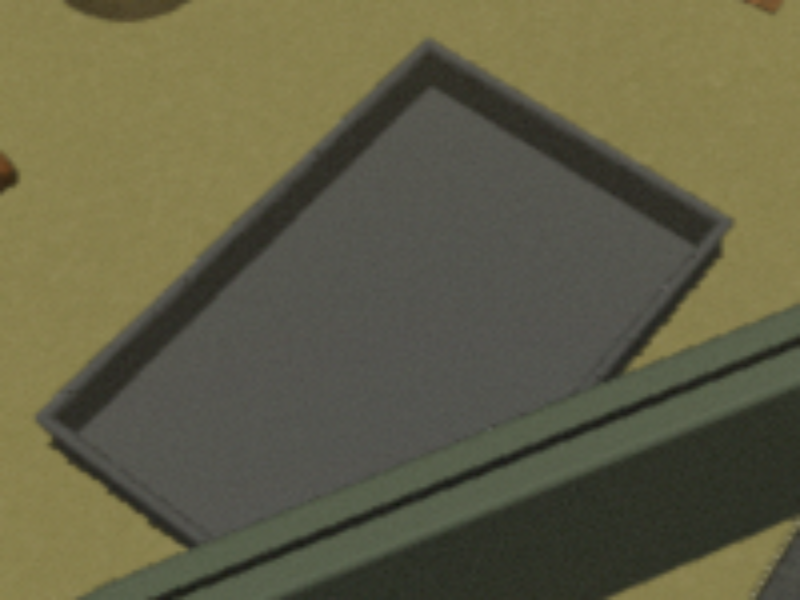

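```bash
python3 - <<'E'
from h import *
t=lambda L:[None if q is None else np.array(q,float) for q in L]
for s in((.2,.3),(.206,.306)):
  print("tray",*fit(*s,.044,{"scene":t([(205,357),None,(378.2,304.7),(302,255.7)]),"side":t([(263.3,386.7),(389,422.7),(425.7,294.3),(325,272)])},[.5,0,0]))
E
```

```text
tray [ 0.47710581  0.20238021 -0.06970937] [[-0.8  0.1]
 [-1.9 -0.1]
 [-0.6  1.1]
 [ 1.1 -0.7]
 [-0.1 -0.1]
 [ 0.  -0.4]
 [ 1.5 -0.7]]
tray [ 0.47715816  0.20132159 -0.06848329] [[-2.6  0. ]
 [ 0.3 -0.8]
 [-0.7 -0.8]
 [-1.2 -0.2]
 [ 1.7  1.5]
 [ 1.8 -1.4]
 [ 0.5 -2.2]]
```

arm_command:
  moves:
    - [[-590,-516,20],[0,0,-0.366],1]
    - [[-590,-516,20],[0,0,-0.366],1]
    - [[-590,-516,20],[0,0,-0.366],1]
    - [[-590,-516,20],[0,0,-0.366],1]
    - [[-590,-516,20],[0,0,-0.366],1]
    - [[-590,-516,20],[0,0,-0.366],1]
    - [[-590,-516,20],[0,0,-0.366],1]
    - [[-590,-516,20],[0,0,-0.366],1]
    - [[-590,-516,20],[0,0,-0.366],1]
    - [[-590,-516,20],[0,0,-0.366],1]
    - [[-590,-516,20],[0,0,-0.366],1]
    - [[-590,-516,20],[0,0,-0.366],1]
    - [[-590,-516,20],[0,0,-0.366],1]
    - [[-590,-516,20],[0,0,-0.366],1]
    - [[-590,-516,20],[0,0,-0.366],1]
    - [[-590,-516,20],[0,0,-0.366],1]
    - [[-590,-516,20],[0,0,-0.366],1]
    - [[-590,-516,20],[0,0,-0.366],1]
    - [[-590,-516,20],[0,0,-0.366],1]
    - [[-590,-516,20],[0,0,-0.366],1]

```text
clock: 1.82
ee_pos: [0.5536, -0.2227, 0.218]
tool_rot: [0.055, 0.998, -0.003, -0.0]
wrist_force: [-0.8, -0.2, -0.2]
grip_width: 1.003
```

```bash
python3 - <<'E'
from h import *
plan([.549,-.214,.200],np.pi/2-.105)
im=bot.read_camera("wrist"); cv2.imwrite("pics/w1.png",im)
s=bot.observe();T=np.array(bot.calibration("wrist")["T_tool_cam"]);c=bot.calibration("wrist")
W=np.eye(4);W[:3,:3]=Ro.from_quat(s["tool_rot"]).as_matrix();W[:3,3]=s["ee_pos"]
I=np.linalg.inv(W@T)
for q in ([.031,.009,.11],[.031,-.009,.11],[-.031,-.009,.11],[-.031,.009,.11],[.073,.076,.046],[-.073,.076,.046],[.073,-.076,.046],[-.073,-.076,.046]):
    X=np.array(q)@rot(-.105).T+[.549,-.214,0]; p=I[:3,:3]@X+I[:3,3]
    print(q,(c["fx"]*p[0]/p[2]+c["cx"]).round(1),(c["fy"]*p[1]/p[2]+c["cy"]).round(1))
E
```

```text
clock 1.82 pos [ 0.5536 -0.2227  0.218 ] shift [ 5.6  8.3 17.9] turn [-0.0051  0.0002 -0.0058] grip 1.003 F [-0.8 -0.2 -0.2] M [ 0.02 -0.04  0.01]
[0.031, 0.009, 0.11] 338.0 279.4
[0.031, -0.009, 0.11] 313.2 279.5
[-0.031, -0.009, 0.11] 312.6 194.0
[-0.031, 0.009, 0.11] 339.1 193.9
[0.073, 0.076, 0.046] 406.2 296.5
[-0.073, 0.076, 0.046] 417.1 131.9
[0.073, -0.076, 0.046] 242.3 296.8
[-0.073, -0.076, 0.046] 231.9 132.5
```

View pics/w1.png

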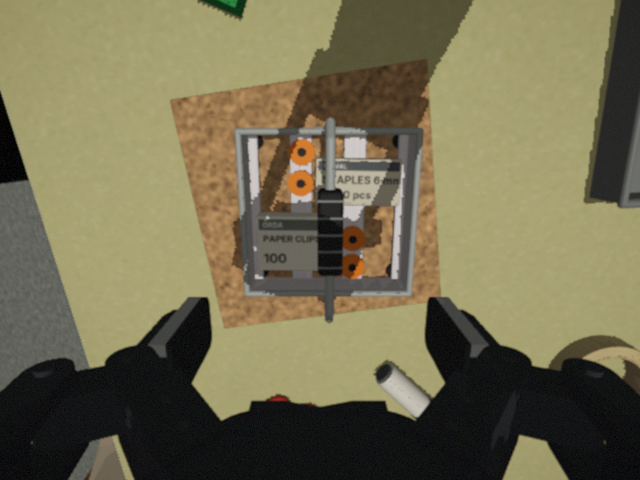

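```bash
python3 - <<'E'
from h import *
plan([.549,-.212,.160],np.pi/2-.105); print(bot.observe()["qvel"].round(3))
E
```

```text
clock 1.87 pos [ 0.5525 -0.2192  0.2179] shift [ 4.2  6.9 57.9] turn [-0.0017 -0.0019 -0.0046] grip 0.997 F [-0.3  0.3  0.6] M [ 0.02  0.05 -0.03]
[ 0.056 -0.051  0.064  0.028  0.029  0.013]
```

arm_command:
  moves:
    - [[4,5,0],[0,0,-0.005],1]
    - [[4,5,0],[0,0,-0.005],1]
    - [[4,5,30],[0,0,-0.005],1]
    - [[4,5,60],[0,0,-0.005],1]
    - [[4,5,80],[0,0,-0.005],1]
    - [[4,5,85],[0,0,-0.005],1]
    - [[4,5,85],[0,0,-0.005],1]
    - [[4,5,85],[0,0,-0.005],1]

```text
clock: 2.53
ee_pos: [0.5494, -0.2132, 0.134]
tool_rot: [0.052, 0.999, -0.001, -0.0]
wrist_force: [0.0, -0.1, 0.7]
grip_width: 0.999
```

```bash
python3 - <<'E'
from h import *
plan([.549,-.214,.088],np.pi/2-.105); print(bot.observe()["qvel"].round(3))
im=bot.read_camera("wrist"); cv2.imwrite("pics/w2.png",im)
E
```

```text
clock 2.53 pos [ 0.5494 -0.2132  0.134 ] shift [ 0.3 -0.8 46. ] turn [-0.0022 -0.0007  0.0018] grip 0.999 F [ 0.  -0.1  0.7] M [-0.01 -0.02  0.08]
[-0.008 -0.016 -0.035 -0.002 -0.003 -0.002]
```

View pics/w2.png

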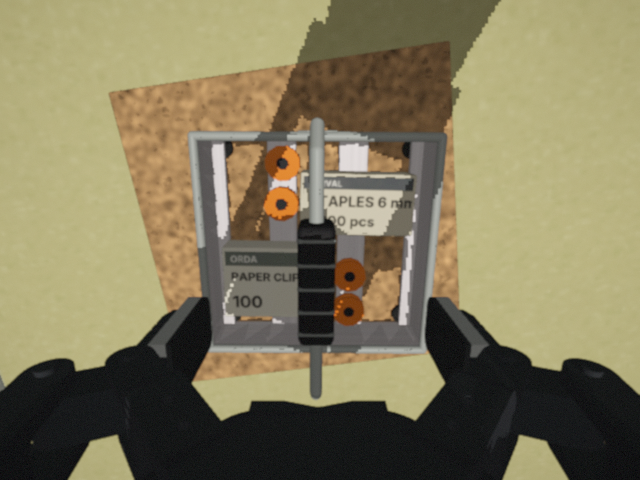

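The black grip block is centred between the jaws at (317,283). The four discs are at (283,162), (281,204), (349,275) and (349,309), with both pale boxes beside them. I'll go down and close.

arm_command:
  moves:
    - [[0,-1,15],[-0.002,0,0],1]
    - [[0,-1,30],[-0.002,0,0],1]
    - [[0,-1,40],[-0.002,0,0],1]
    - [[0,-1,46],[-0.002,0,0],1]
    - [[0,-1,46],[-0.002,0,0],1]
    - [[0,-1,46],[-0.002,0,0],0.4]
    - [[0,-1,46],[-0.002,0,0],0.0]
    - [[0,-1,46],[-0.002,0,0],-0.3]
    - [[0,-1,46],[-0.002,0,0],-0.5]
    - [[0,-1,46],[-0.002,0,0],-0.7]
    - [[0,-1,46],[-0.002,0,0],-1]
    - [[0,-1,46],[-0.002,0,0],-1]
    - [[0,-1,46],[-0.002,0,0],-1]
    - [[0,-1,46],[-0.002,0,0],-1]
    - [[0,-1,46],[-0.002,0,0],-1]
    - [[0,-1,46],[-0.002,0,0],-1]
    - [[0,-1,46],[-0.002,0,0],-1]
    - [[0,-1,46],[-0.002,0,0],-1]
  grip_force: 80

```text
clock: 4.08
ee_pos: [0.5504, -0.2149, 0.0895]
tool_rot: [0.052, 0.999, -0.0, 0.001]
wrist_force: [-0.8, 1.4, 5.4]
grip_width: 0.198
```

```bash
python3 - <<'E'
from h import *
plan([.549,-.214,.088],np.pi/2-.105); s=bot.observe(); print(s["qvel"].round(3),s["joint_pos"].round(2))
im=bot.read_camera("wrist"); cv2.imwrite("pics/w3.png",im)
E
```

```text
clock 4.08 pos [ 0.5504 -0.2149  0.0895] shift [1.4 0.7 1.5] turn [-0.0009  0.0019  0.0015] grip 0.198 F [-0.8  1.4  5.4] M [ 0.4   0.15 -0.11]
[-0.001 -0.001 -0.001  0.003 -0.     0.001] [-0.52  0.4   1.63 -0.    1.11 -1.99]
```

View pics/w3.png

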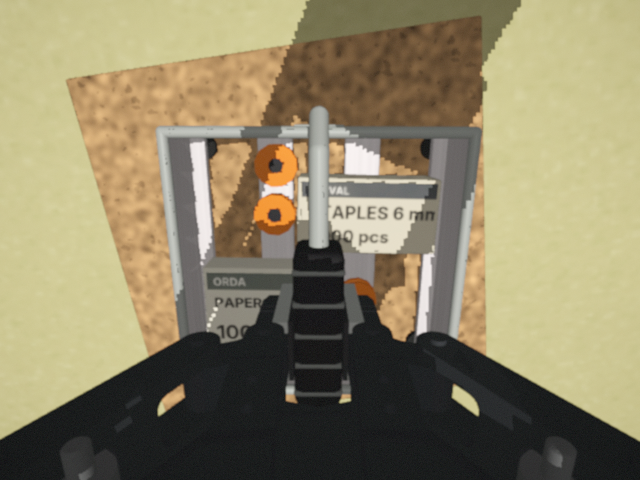

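arm_command:
  moves:
    - [[0,0,-1],[0,0,0],-1]
    - [[0,0,-3],[0,0,0],-1]
    - [[0,0,-6],[0,0,0],-1]
    - [[0,0,-10],[0,0,0],-1]
    - [[0,0,-15],[0,0,0],-1]
    - [[0,0,-20],[0,0,0],-1]
    - [[0,0,-26],[0,0,0],-1]
    - [[0,0,-32],[0,0,0],-1]
    - [[0,0,-38],[0,0,0],-1]
    - [[0,0,-44],[0,0,0],-1]
    - [[0,0,-50],[0,0,0],-1]
    - [[0,0,-56],[0,0,0],-1]
    - [[0,0,-62],[0,0,0],-1]
    - [[0,0,-67],[0,0,0],-1]
    - [[0,0,-72],[0,0,0],-1]
    - [[0,0,-76],[0,0,0],-1]
    - [[0,0,-79],[0,0,0],-1]
    - [[0,0,-81],[0,0,0],-1]
    - [[0,0,-82],[0,0,0],-1]
    - [[0,0,-82],[0,0,0],-1]

```text
clock: 5.8
ee_pos: [0.5503, -0.2148, 0.1716]
tool_rot: [0.052, 0.999, -0.001, 0.001]
wrist_force: [0.3, -0.8, -4.5]
grip_width: 0.202
```

```bash
python3 - <<'E'
from h import *
plan([.477,.202,.172],np.pi/2-.07); s=bot.observe(); print(s["qvel"].round(3))
im=bot.read_camera("wrist"); cv2.imwrite("pics/w4.png",im)
im=bot.read_camera("side"); cv2.imwrite("pics/s4.png",im)
E
```

```text
clock 5.8 pos [ 0.5503 -0.2148  0.1716] shift [116. 407.  -1.] turn [-0.001   0.002  -0.0336] grip 0.202 F [ 0.3 -0.8 -4.5] M [ 0.03 -0.02  0.01]
[-0.002  0.004  0.006  0.001 -0.004  0.006]
```

View pics/w4.png

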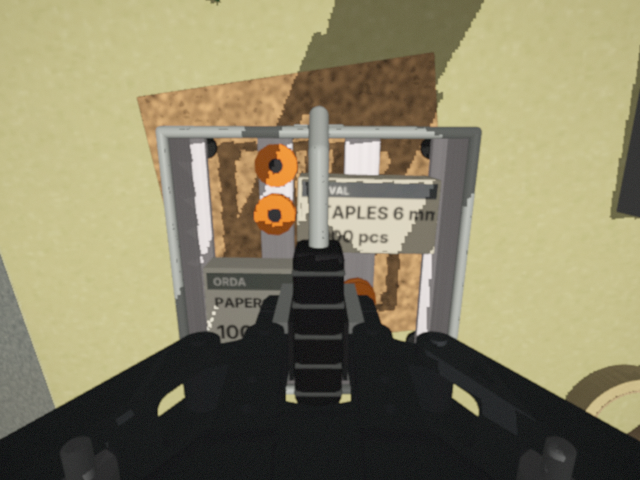

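View pics/s4.png

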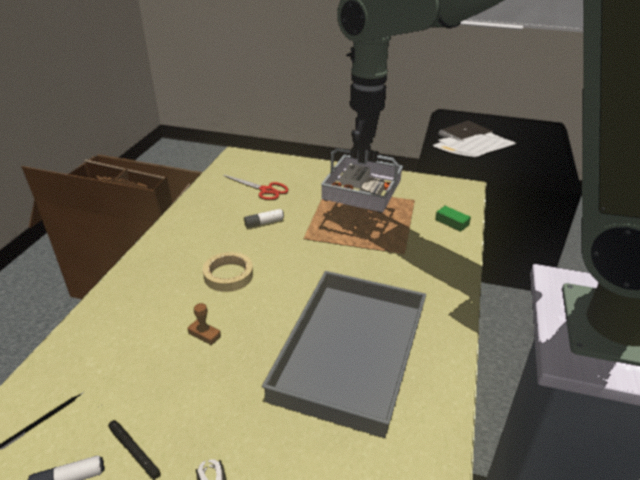

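arm_command:
  moves:
    - [[1,2,0],[0,0,0],-1]
    - [[2,6,0],[0,0,0],-1]
    - [[3,11,0],[0,0,0],-1]
    - [[5,19,0],[0,0,0],-1]
    - [[8,28,0],[0,0,-0.002],-1]
    - [[11,39,0],[0,0,-0.003],-1]
    - [[15,52,0],[0,0,-0.004],-1]
    - [[19,67,0],[0,0,-0.006],-1]
    - [[24,84,0],[0,0,-0.008],-1]
    - [[29,102,0],[0,0,-0.009],-1]
    - [[34,121,0],[0,0,-0.01],-1]
    - [[39,137,0],[0,0,-0.011],-1]
    - [[43,152,0],[0,0,-0.012],-1]
    - [[47,165,0],[0,0,-0.013],-1]
    - [[50,176,0],[0,0,-0.014],-1]
    - [[53,185,0],[0,0,-0.015],-1]
    - [[55,192,0],[0,0,-0.016],-1]
    - [[56,198,0],[0,0,-0.017],-1]
    - [[57,202,0],[0,0,-0.017],-1]
    - [[58,204,0],[0,0,-0.017],-1]

```text
clock: 7.57
ee_pos: [0.5136, -0.0055, 0.171]
tool_rot: [0.043, 0.999, -0.0, 0.001]
wrist_force: [-0.7, 0.1, -4.6]
grip_width: 0.196
```

```bash
python3 - <<'E'
from h import *
plan([.477,.202,.172],np.pi/2-.07)
im=bot.read_camera("wrist"); cv2.imwrite("pics/w5.png",im)
plan([.477,.202,.172],np.pi/2-.07); s=bot.observe(); print(s["qvel"].round(3))
E
```

```text
clock 7.57 pos [ 0.5136 -0.0055  0.171 ] shift [ 54.4 203.5  -1.2] turn [-0.0008  0.0016 -0.0165] grip 0.196 F [-0.7  0.1 -4.6] M [-0.   -0.01 -0.02]
clock 7.62 pos [ 0.5134 -0.0054  0.171 ] shift [ 54.1 203.5  -1.2] turn [-0.0005  0.0011 -0.0165] grip 0.198 F [-1.   0.3 -5.5] M [ 0.   -0.01 -0.02]
[-0.013  0.005  0.    -0.005 -0.003 -0.019]
```

View pics/w5.png

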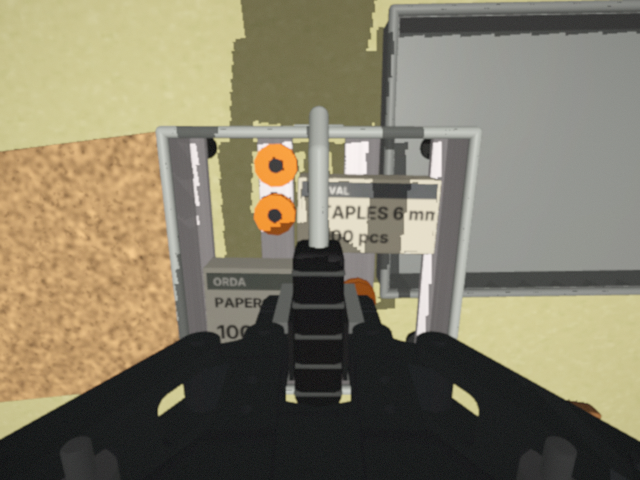

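The discs haven't moved. Now the second half of the carry.

arm_command:
  moves:
    - [[1,2,0],[0,0,0],-1]
    - [[2,6,0],[0,0,0],-1]
    - [[3,11,0],[0,0,0],-1]
    - [[5,19,0],[0,0,0],-1]
    - [[8,28,0],[0,0,-0.002],-1]
    - [[10,39,0],[0,0,-0.003],-1]
    - [[14,52,0],[0,0,-0.004],-1]
    - [[18,67,0],[0,0,-0.006],-1]
    - [[22,84,0],[0,0,-0.008],-1]
    - [[27,102,0],[0,0,-0.009],-1]
    - [[32,121,0],[0,0,-0.01],-1]
    - [[36,137,0],[0,0,-0.011],-1]
    - [[40,152,0],[0,0,-0.012],-1]
    - [[44,165,0],[0,0,-0.013],-1]
    - [[47,176,0],[0,0,-0.014],-1]
    - [[49,185,0],[0,0,-0.015],-1]
    - [[51,192,0],[0,0,-0.016],-1]
    - [[52,198,0],[0,0,-0.017],-1]
    - [[53,202,0],[0,0,-0.017],-1]
    - [[54,204,0],[0,0,-0.017],-1]

```text
clock: 9.28
ee_pos: [0.4773, 0.2029, 0.1708]
tool_rot: [0.035, 0.999, -0.0, 0.001]
wrist_force: [0.5, 1.1, -4.7]
grip_width: 0.198
```

```bash
python3 - <<'E'
from h import *
plan([.477,.202,.172],np.pi/2-.07)
im=bot.read_camera("wrist"); cv2.imwrite("pics/w6.png",im)
im=bot.read_camera("side"); cv2.imwrite("pics/s6.png",im)
plan([.477,.202,.172],np.pi/2-.07); s=bot.observe(); print(s["qvel"].round(3))
E
```

```text
clock 9.28 pos [0.4773 0.2029 0.1708] shift [ 0.2 -0.9 -1.2] turn [-0.0005  0.0013  0.0007] grip 0.198 F [ 0.5  1.1 -4.7] M [0.   0.   0.06]
clock 9.38 pos [0.4771 0.2025 0.1707] shift [ 0.1 -0.5 -1.3] turn [-0.0008  0.0009  0.0006] grip 0.198 F [ 0.1 -0.5 -4.5] M [-0.02  0.01 -0.05]
[-0.011  0.001  0.001 -0.005  0.001 -0.005]
```

View pics/w6.png

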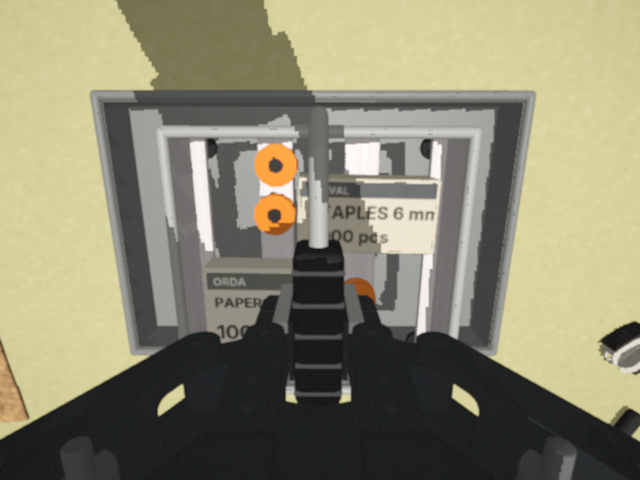

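View pics/s6.png

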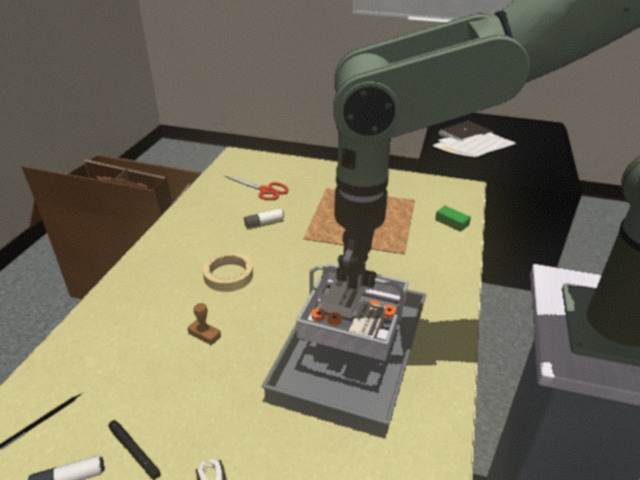

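arm_command:
  moves:
    - [[0,0,3],[0,0,0],-1]
    - [[0,0,8],[0,0,0],-1]
    - [[0,0,13],[0,0,0],-1]
    - [[0,0,15],[0,0,0],-1]
    - [[0,30,15],[0,0,0],-1]
    - [[0,-30,15],[0,0,0],-1]
    - [[0,-30,15],[0,0,0],-1]
    - [[0,30,15],[0,0,0],-1]
    - [[0,30,15],[0,0,0],-1]
    - [[0,-30,15],[0,0,0],-1]
    - [[0,-30,15],[0,0,0],-1]
    - [[0,30,15],[0,0,0],-1]
    - [[0,30,15],[0,0,0],-1]
    - [[0,0,15],[0,0,0],-1]
    - [[0,0,15],[0,0,0],-1]
    - [[0,0,15],[0,0,0],-1]
    - [[0,0,15],[0,0,0],-1]

```text
clock: 10.8
ee_pos: [0.4771, 0.2024, 0.1555]
tool_rot: [0.035, 0.999, -0.0, 0.0]
wrist_force: [0.6, -0.5, -5.0]
grip_width: 0.193
```

```bash
python3 - <<'E'
from h import *
plan([.477,.202,.156],np.pi/2-.07)
im=bot.read_camera("wrist"); cv2.imwrite("pics/w7.png",im)
im=bot.read_camera("side"); cv2.imwrite("pics/s7.png",cv2.resize(im[240:450,240:450],None,fx=2.8,fy=2.8,interpolation=cv2.INTER_CUBIC))
plan([.477,.202,.156],np.pi/2-.07); s=bot.observe(); print(s["qvel"].round(3))
E
```

```text
clock 10.8 pos [0.4771 0.2024 0.1555] shift [ 0.1 -0.4 -0.5] turn [-0.0005  0.0007 -0.0002] grip 0.193 F [ 0.6 -0.5 -5. ] M [-0.01  0.02 -0.01]
clock 10.9 pos [0.4772 0.2026 0.1557] shift [ 0.2 -0.6 -0.3] turn [-0.0004  0.0011  0.0003] grip 0.196 F [ 0.4 -0.2 -4.5] M [-0.   -0.01  0.04]
[ 0.005  0.    -0.001 -0.002  0.001  0.007]
```

View pics/w7.png

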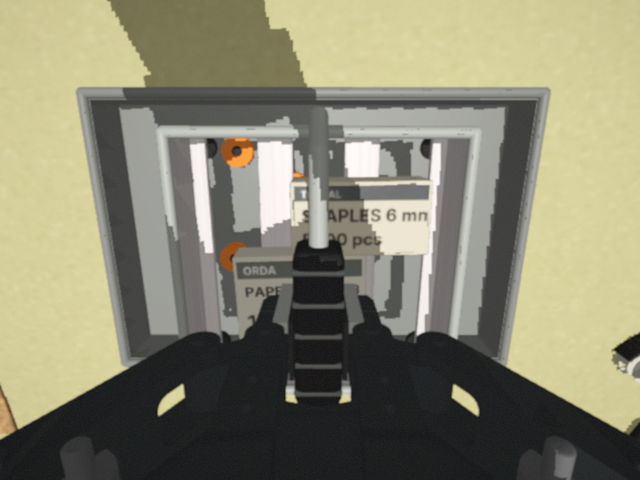

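View pics/s7.png

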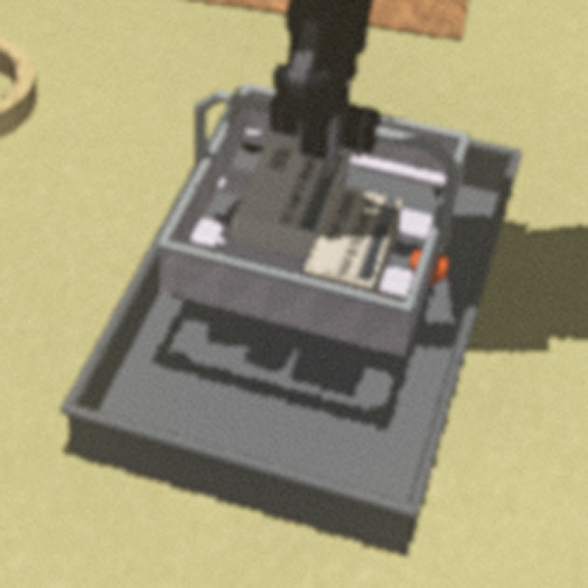

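Discs show through the slots at wrist (237,151), (233,257) and partly at (298,175). The fourth isn't visible. I'll shake again and then count from other angles.

arm_command:
  moves:
    - [[0,30,0],[0,0,0],-1]
    - [[0,-30,0],[0,0,0],-1]
    - [[0,-30,0],[0,0,0],-1]
    - [[0,30,0],[0,0,0],-1]
    - [[0,30,0],[0,0,0],-1]
    - [[0,-30,0],[0,0,0],-1]
    - [[0,-30,0],[0,0,0],-1]
    - [[0,30,0],[0,0,0],-1]
    - [[0,30,0],[0,0,0],-1]
    - [[0,-30,0],[0,0,0],-1]
    - [[0,-30,0],[0,0,0],-1]
    - [[0,30,0],[0,0,0],-1]
    - [[0,30,0],[0,0,0],-1]
    - [[0,0,0],[0,0,0],-1]
    - [[0,0,0],[0,0,0],-1]
    - [[0,0,0],[0,0,0],-1]
    - [[0,0,0],[0,0,0],-1]

```text
clock: 12.32
ee_pos: [0.4773, 0.2028, 0.1557]
tool_rot: [0.035, 0.999, 0.0, 0.001]
wrist_force: [-0.3, 1.0, -4.6]
grip_width: 0.202
```

```bash
python3 - <<'E'
from h import *
plan([.477,.202,.156],np.pi/2-.07)
im=bot.read_camera("wrist"); cv2.imwrite("pics/w8.png",im)
im=bot.read_camera("side"); cv2.imwrite("pics/s8.png",cv2.resize(im[240:450,240:450],None,fx=2.8,fy=2.8,interpolation=cv2.INTER_CUBIC))
im=bot.read_camera("scene"); cv2.imwrite("pics/sc8.png",cv2.resize(im[240:410,190:400],None,fx=3.5,fy=3.5,interpolation=cv2.INTER_CUBIC))
E
```

```text
clock 12.32 pos [0.4773 0.2028 0.1557] shift [ 0.3 -0.9 -0.3] turn [0.0001 0.0012 0.    ] grip 0.202 F [-0.3  1.  -4.6] M [-0.   -0.01  0.  ]
```

View pics/w8.png

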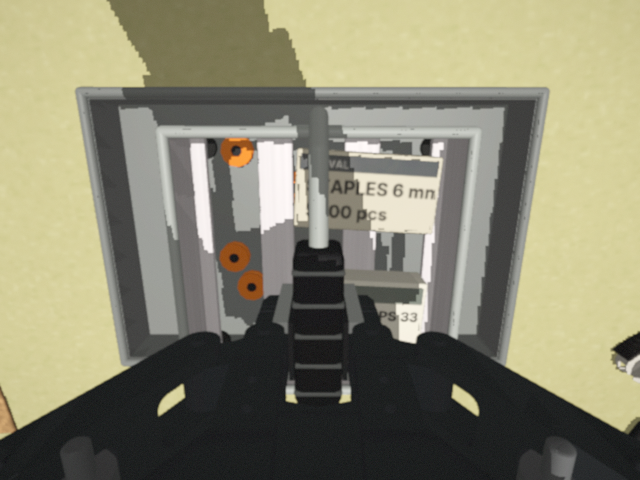

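View pics/s8.png

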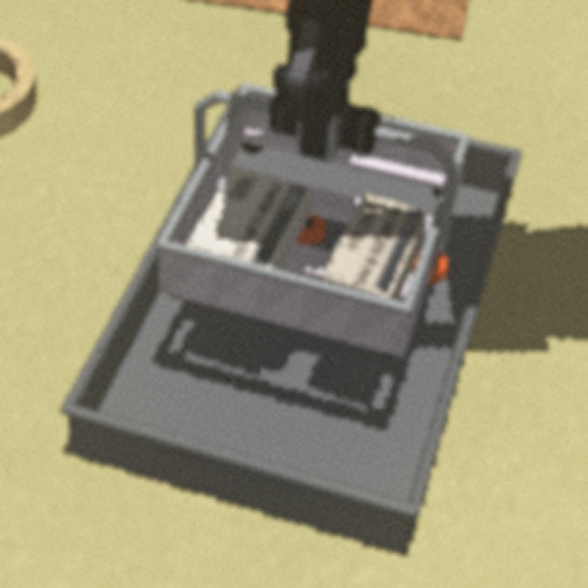

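View pics/sc8.png

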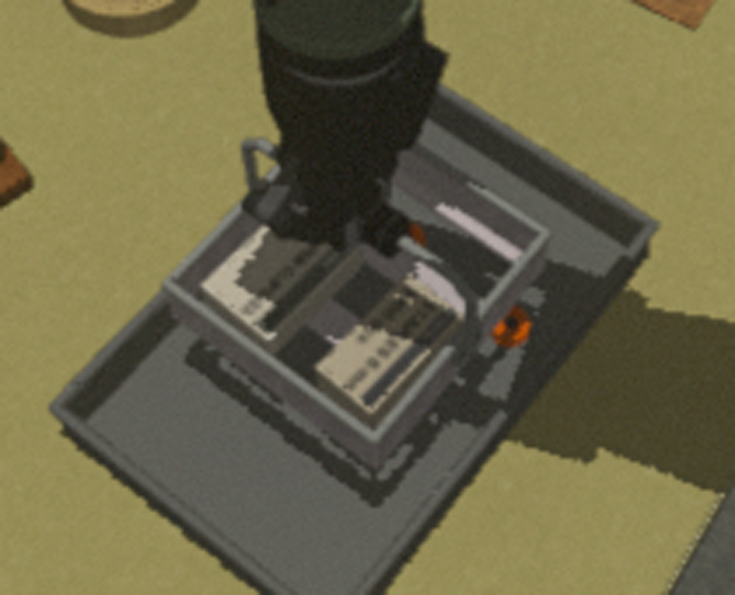

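```bash
cat >> h.py <<'E'
def wray(u,v,z,s=None):
    s=s or bot.observe();c=bot.calibration("wrist");W=np.eye(4);W[:3,:3]=Ro.from_quat(s["tool_rot"]).as_matrix();W[:3,3]=s["ee_pos"]
    M=W@np.array(c["T_tool_cam"]); d=M[:3,:3]@np.array([(u-c["cx"])/c["fx"],(v-c["cy"])/c["fy"],1]);o=M[:3,3]
    return o+d*(z-o[2])/d[2]
E
python3 - <<'E'
from h import *
for q in((237,151),(233,257),(252,287),(297,180)):
    X=wray(*q,.0085); print(q,X.round(3),"tray local",(rot(.07)@(X-[.477,.202,0])).round(3),"side crop",((proj("side",X)[0]-240)*2.8).round(),"scene crop",((proj("scene",X)[0]-[190,240])*3.5).round(), proj("scene",X)[0].round())
E
python3 - <<'E'
import cv2
im=cv2.imread("pics/w8.png")[120:320,180:440]
cv2.imwrite("pics/w8c.png",cv2.resize(im,None,fx=3,fy=3,interpolation=cv2.INTER_CUBIC))
E
```

```text
(237, 151) [0.411 0.145 0.009] tray local [-0.062 -0.061  0.009] side crop [431. 263.] scene crop [511. 325.] [336. 333.]
(233, 257) [0.496 0.131 0.009] tray local [ 0.023 -0.07   0.009] side crop [311. 224.] scene crop [407. 238.] [306. 308.]
(252, 287) [0.523 0.143 0.009] tray local [ 0.05  -0.055  0.009] side crop [266. 229.] scene crop [359. 231.] [293. 306.]
(297, 180) [0.436 0.189 0.009] tray local [-0.04  -0.016  0.009] side crop [381. 304.] scene crop [435. 360.] [314. 343.]
```

View pics/w8c.png

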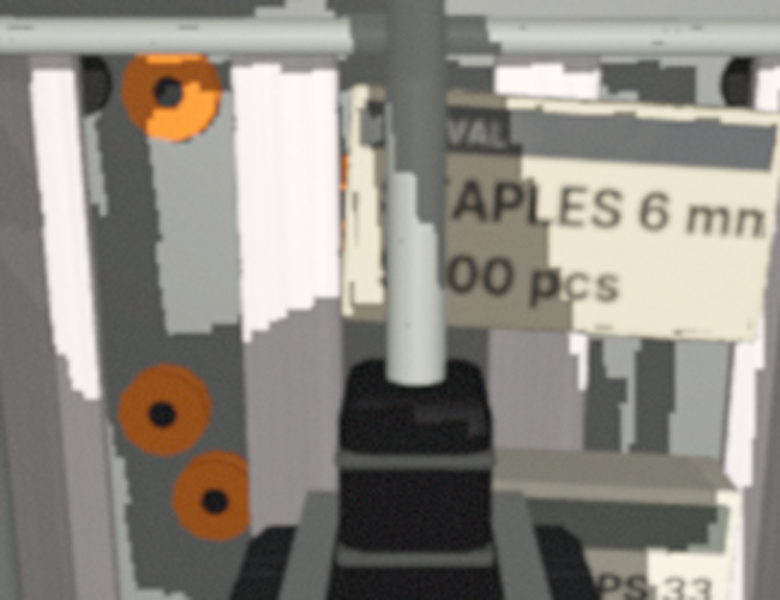

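arm_command:
  moves:
    - [[0,1,0],[0,0,0],-1]
    - [[0,3,0],[0,0,0],-1]
    - [[0,6,0],[0,0,0],-1]
    - [[0,10,0],[0,0,0],-1]
    - [[0,15,0],[0,0,0],-1]
    - [[0,20,0],[0,0,0],-1]
    - [[0,26,0],[0,0,0],-1]
    - [[0,32,0],[0,0,0],-1]
    - [[0,38,0],[0,0,0],-1]
    - [[0,43,0],[0,0,0],-1]
    - [[0,47,0],[0,0,0],-1]
    - [[0,50,0],[0,0,0],-1]
    - [[0,52,0],[0,0,0],-1]
    - [[0,53,0],[0,0,0],-1]

```text
clock: 13.63
ee_pos: [0.4811, 0.2561, 0.1557]
tool_rot: [0.035, 0.999, -0.0, 0.001]
wrist_force: [-0.7, 0.1, -5.2]
grip_width: 0.194
```

```bash
python3 - <<'E'
from h import *
plan([.477,.202,.156],np.pi/2-.07)
im=bot.read_camera("wrist"); cv2.imwrite("pics/w9.png",im)
im=bot.read_camera("side"); cv2.imwrite("pics/s9.png",cv2.resize(im[240:450,240:450],None,fx=2.8,fy=2.8,interpolation=cv2.INTER_CUBIC))
E
```

```text
clock 13.63 pos [0.4811 0.2561 0.1557] shift [  0.3 -54.2  -0.2] turn [-0.0002  0.0013  0.0006] grip 0.194 F [-0.7  0.1 -5.2] M [-0.02  0.02  0.01]
```

View pics/w9.png

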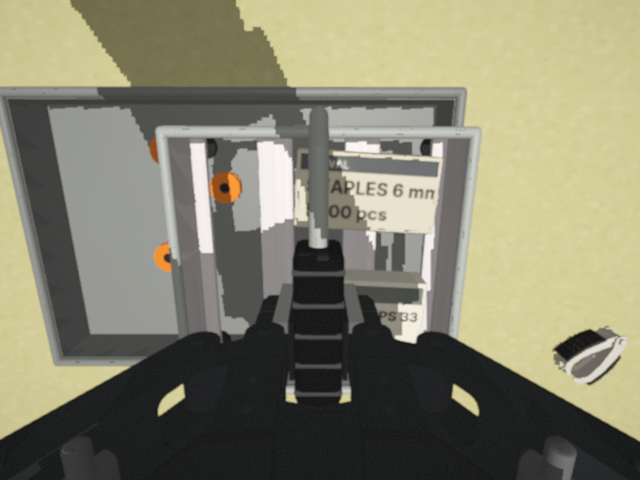

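View pics/s9.png

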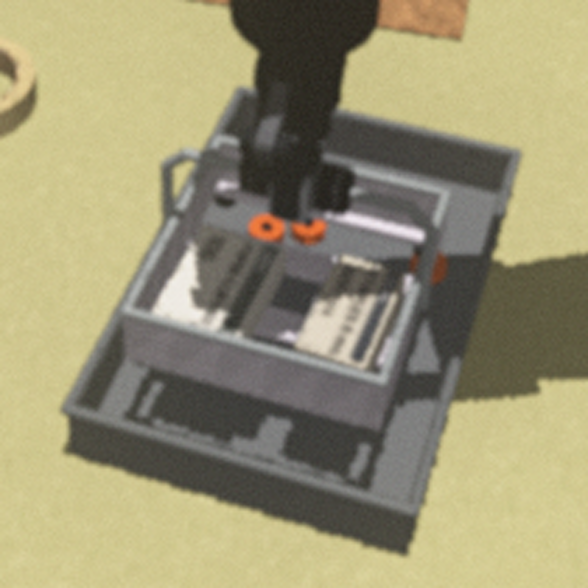

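The fourth disc at wrist (225,187) shifted with the tray, and the other three are also in the tray. Both boxes are still in the sieve. Next is the return to the mat.

```bash
python3 - <<'E'
from h import *
plan([.5477,-.224,.172],np.pi/2+.033)
E
```

```text
clock 13.73 pos [0.4811 0.2558 0.1557] shift [ -99.8 -474.1  -16. ] turn [-0.0003  0.0013 -0.1024] grip 0.194 F [ 0.4 -0.2 -4.8] M [-0.03 -0.03 -0.04]
```

arm_command:
  moves:
    - [[0,-2,-1],[0,0,0],-1]
    - [[-1,-6,-3],[0,0,0],-1]
    - [[-3,-13,-5],[0,0,-0.003],-1]
    - [[-5,-22,-8],[0,0,-0.005],-1]
    - [[-7,-32,-11],[0,0,-0.007],-1]
    - [[-10,-45,-13],[0,0,-0.01],-1]
    - [[-13,-60,-15],[0,0,-0.013],-1]
    - [[-16,-78,-16],[0,0,-0.016],-1]
    - [[-20,-97,-16],[0,0,-0.02],-1]
    - [[-25,-118,-16],[0,0,-0.025],-1]
    - [[-30,-140,-16],[0,0,-0.03],-1]
    - [[-34,-159,-16],[0,0,-0.034],-1]
    - [[-37,-177,-16],[0,0,-0.037],-1]
    - [[-40,-192,-16],[0,0,-0.04],-1]
    - [[-43,-205,-16],[0,0,-0.043],-1]
    - [[-45,-215,-16],[0,0,-0.045],-1]
    - [[-47,-224,-16],[0,0,-0.047],-1]
    - [[-49,-231,-16],[0,0,-0.049],-1]
    - [[-50,-235,-16],[0,0,-0.05],-1]
    - [[-50,-237,-16],[0,0,-0.05],-1]

```text
clock: 15.4
ee_pos: [0.5147, 0.0154, 0.172]
tool_rot: [0.01, 1.0, -0.0, 0.001]
wrist_force: [0.5, 0.1, -3.8]
grip_width: 0.197
```

```bash
python3 - <<'E'
from h import *
plan([.5477,-.224,.172],np.pi/2+.033)
E
```

```text
clock 15.4 pos [0.5147 0.0154 0.172 ] shift [-3.780e+01 -2.387e+02  1.000e-01] turn [-0.0002  0.0015 -0.0529] grip 0.197 F [ 0.5  0.1 -3.8] M [-0.   -0.02 -0.04]
```

arm_command:
  moves:
    - [[0,-2,0],[0,0,0],-1]
    - [[-1,-6,0],[0,0,0],-1]
    - [[-2,-13,0],[0,0,-0.003],-1]
    - [[-4,-22,0],[0,0,-0.005],-1]
    - [[-5,-32,0],[0,0,-0.007],-1]
    - [[-7,-45,0],[0,0,-0.01],-1]
    - [[-10,-60,0],[0,0,-0.013],-1]
    - [[-12,-78,0],[0,0,-0.016],-1]
    - [[-15,-97,0],[0,0,-0.02],-1]
    - [[-19,-118,0],[0,0,-0.025],-1]
    - [[-22,-140,0],[0,0,-0.03],-1]
    - [[-25,-159,0],[0,0,-0.034],-1]
    - [[-28,-177,0],[0,0,-0.037],-1]
    - [[-30,-192,0],[0,0,-0.04],-1]
    - [[-32,-205,0],[0,0,-0.043],-1]
    - [[-34,-216,0],[0,0,-0.046],-1]
    - [[-36,-225,0],[0,0,-0.049],-1]
    - [[-37,-232,0],[0,0,-0.051],-1]
    - [[-38,-236,0],[0,0,-0.053],-1]
    - [[-38,-238,0],[0,0,-0.053],-1]

```text
clock: 17.07
ee_pos: [0.5481, -0.2237, 0.172]
tool_rot: [-0.017, 1.0, -0.0, 0.001]
wrist_force: [0.1, 0.7, -5.0]
grip_width: 0.195
```

```bash
python3 - <<'E'
from h import *
plan([.5477,-.224,.090],np.pi/2+.033)
im=bot.read_camera("wrist"); cv2.imwrite("pics/w10.png",im)
im=bot.read_camera("side"); cv2.imwrite("pics/s10.png",im)
plan([.5477,-.224,.090],np.pi/2+.033)
E
```

```text
clock 17.07 pos [ 0.5481 -0.2237  0.172 ] shift [ 0.5 -0.3 82. ] turn [-0.0002  0.0016  0.0001] grip 0.195 F [ 0.1  0.7 -5. ] M [ 0.02 -0.01  0.03]
clock 17.17 pos [ 0.5479 -0.2231  0.172 ] shift [ 0.3 -0.9 82. ] turn [0.0001 0.0013 0.0003] grip 0.193 F [ 1.  -0.7 -4.2] M [-0.05 -0.    0.02]
```

View pics/w10.png

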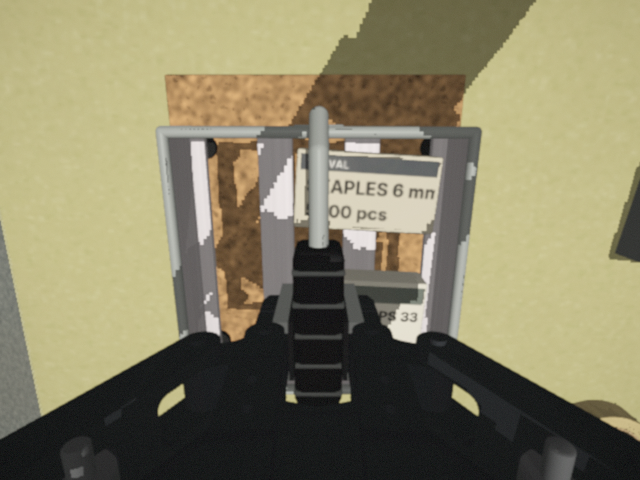

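View pics/s10.png

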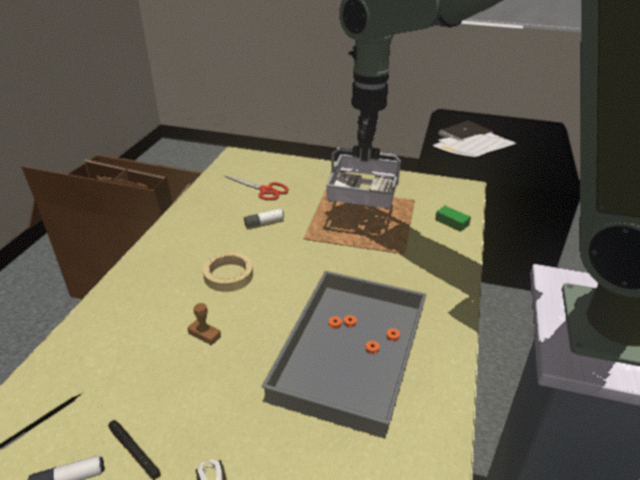

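All four discs lie in the tray, at side (335,322), (350,320), (393,334) and (372,347). The sieve holds both boxes and hangs over the middle of the mat. I'll lower it.

arm_command:
  moves:
    - [[0,-1,2],[0,0,0],-1]
    - [[0,-1,6],[0,0,0],-1]
    - [[0,-1,12],[0,0,0],-1]
    - [[0,-1,20],[0,0,0],-1]
    - [[0,-1,28],[0,0,0],-1]
    - [[0,-1,36],[0,0,0],-1]
    - [[0,-1,44],[0,0,0],-1]
    - [[0,-1,52],[0,0,0],-1]
    - [[0,-1,60],[0,0,0],-1]
    - [[0,-1,66],[0,0,0],-1]
    - [[0,-1,71],[0,0,0],-1]
    - [[0,-1,75],[0,0,0],-1]
    - [[0,-1,78],[0,0,0],-1]
    - [[0,-1,80],[0,0,0],-1]
    - [[0,-1,81],[0,0,0],-1]
    - [[0,-1,82],[0,0,0],-1]
    - [[0,-1,82.5],[0,0,0],-1]
    - [[0,-1,82.5],[0,0,0],-1]

```text
clock: 18.67
ee_pos: [0.5482, -0.2242, 0.0897]
tool_rot: [-0.017, 1.0, -0.0, 0.001]
wrist_force: [0.7, 0.1, -4.5]
grip_width: 0.199
```

```bash
python3 - <<'E'
from h import *
plan([.5477,-.224,.0895],np.pi/2+.033)
E
```

```text
clock 18.67 pos [ 0.5482 -0.2242  0.0897] shift [0.5 0.2 0.2] turn [-0.0001  0.0016  0.0003] grip 0.199 F [ 0.7  0.1 -4.5] M [-0.05 -0.04  0.02]
```

arm_command:
  moves:
    - [[0,0,0.5],[0,0,0],-1]
    - [[0,0,1],[0,0,0],-1]
    - [[0,0,1],[0,0,0],-1]

```text
clock: 18.92
ee_pos: [0.5484, -0.2242, 0.0895]
tool_rot: [-0.017, 1.0, -0.0, 0.001]
wrist_force: [-1.4, 1.7, -0.2]
grip_width: 0.194
```

arm_command:
  moves:
    - [[0,0,1],[0,0,0],-1]
    - [[0,0,1],[0,0,0],-1]
    - [[0,0,1],[0,0,0],-0.5]
    - [[0,0,1],[0,0,0],-0.3]
    - [[0,0,1],[0,0,0],0]
    - [[0,0,1],[0,0,0],0.5]
    - [[0,0,1],[0,0,0],1]
    - [[0,0,1],[0,0,0],1]
    - [[0,0,1],[0,0,0],1]
    - [[0,0,1],[0,0,0],1]
    - [[0,0,1],[0,0,0],1]
    - [[0,0,1],[0,0,0],1]

```text
clock: 19.92
ee_pos: [0.5484, -0.2242, 0.0885]
tool_rot: [-0.017, 1.0, -0.0, 0.001]
wrist_force: [0.1, 0.0, -0.4]
grip_width: 0.999
```

arm_command:
  moves:
    - [[0,0,-5],[0,0,0],1]
    - [[0,0,-15],[0,0,0],1]
    - [[0,0,-30],[0,0,0],1]
    - [[0,0,-50],[0,0,0],1]
    - [[0,0,-75],[0,0,0],1]
    - [[0,0,-100],[0,0,0],1]
    - [[0,0,-120],[0,0,0],1]
    - [[0,0,-135],[0,0,0],1]
    - [[0,0,-140],[0,0,0],1]
    - [[0,0,-140],[0,0,0],1]
    - [[0,0,-140],[0,0,0],1]

```text
clock: 20.83
ee_pos: [0.5479, -0.2241, 0.2285]
tool_rot: [-0.017, 1.0, -0.0, 0.001]
wrist_force: [0.2, 0.5, -0.7]
grip_width: 1.002
```

```bash
python3 - <<'E'
from h import *
plan([.5477,-.224,.0895],np.pi/2+.033)
for n in("wrist","scene","side"): cv2.imwrite(f"pics/{n}11.png",bot.read_camera(n))
E
```

```text
clock 20.83 pos [ 0.5479 -0.2241  0.2285] shift [  0.5   0.2 139. ] turn [-0.0004  0.002   0.0003] grip 1.002 F [ 0.2  0.5 -0.7] M [-0.01  0.02  0.  ]
```

View pics/wrist11.png

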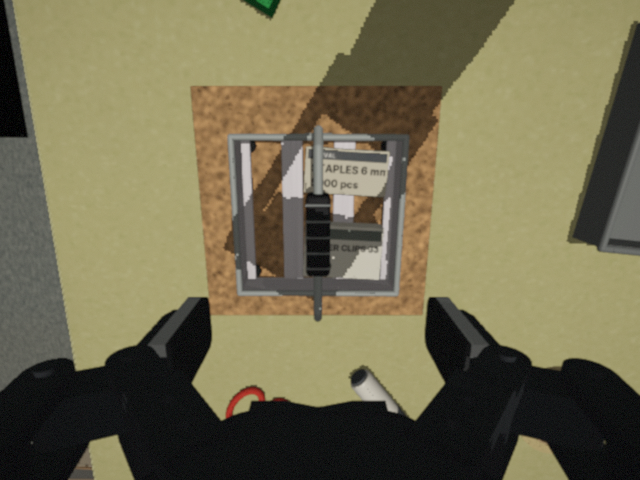

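View pics/scene11.png

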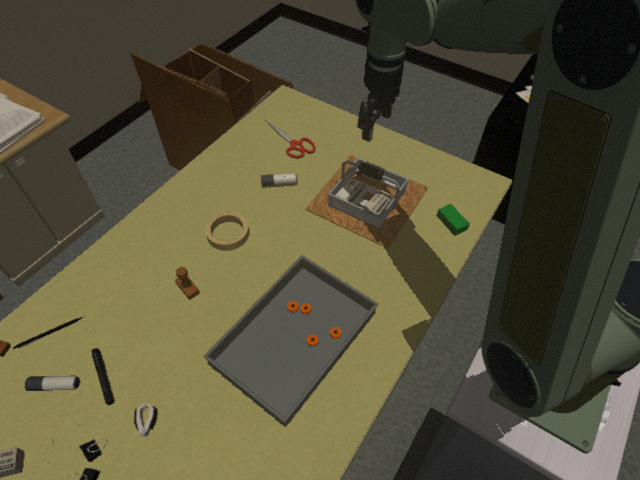

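View pics/side11.png

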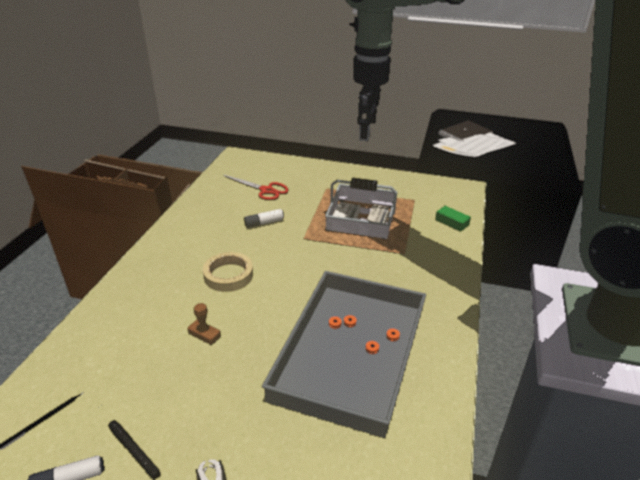

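The sieve stands centred on the mat, at wrist (318,215) with the mat spanning columns 190–442, and holds both boxes. The four discs are in the tray, the bystanders haven't moved, and the gripper is open and clear.

```bash
python3 - <<'E'
from bench import bot
print(bot.finish_job())
E
```

```text
the job is handed in; nothing more can be done
None
```

The job is handed in. I picked the sieve up by its handle, carried it level over the tray, shook it side to side along its y in two sets, and set it back on its mat.

- **Discs:** after the first set only three discs were visible. After the second, a change of camera angle showed the fourth was also in the tray. The final pictures show all four lying there.
- **Sieve:** both boxes stayed in it. By image it stands on the middle of the mat to within a few millimetres, now turned to line up with the mat. The sieve settled with almost no force and I opened the gripper only after that.
- **Rest of the desk:** the tape roll, glue stick, stamp and green box look unmoved.
- **Limits:** the job took about 21 s of the 61 s. The highest wrist force at the readings I took, which were only at the end of each move, was about 6 N. No final check failed or disagreed.

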